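# Lock off the slide axis and grease its carriage

## Robot

A 6-joint arm with a two-finger parallel gripper is mounted at the origin on a cart in front of the work surface, level with it; the furniture and walls round the work are solid. World frame = base frame: x ahead of the robot, y to its left, z up, the work surface at z = 0. Lengths are in m, angles in rad, forces in N, time in s.
With the tool pointing down it reaches from about 0.375 to 0.925 m from the base axis. Payload 5.7 kg.
Tool frame: the origin (TCP) lies midway between the tips of the shut fingers; the grasp point (between the pads) lies 19 mm behind it; z points along the fingers, y is the direction in which the jaws open and shut (so a half turn about z gives the same grasp; the last joint's range is limited). The gripper opens to 88 mm and grips with 3 to 60 N. Pads are 20 mm wide; open, the fingers measure 115 mm over their backs; the gripper's body (75 mm by 178 mm) begins 61 mm behind the grasp point.
Start: joints at [1.168, 0.359, 1.51, -0, 1.272, -0.115], TCP at [0.17, 0.575, 0.223] pointing down, gripper open.
Joint ranges: [-2.97, 2.97], [-1.01, 2.36], [0.21, 2.38], [-0.96, 4.11], [0.2, 2.71], [-2.98, 2.98]. Speed limits (rad/s): [2.39, 2.39, 3.14, 3.14, 3.14, 3.14].

## Interface

Orientations are given as a unit quaternion [w, x, y, z].
In Python, from cell import robot gives the robot as it stands. The module is installed in compiled form; this text tells all that it offers. Calls block until the motion is done:
- robot.move_pose(position, orientation): joint-space move of the TCP to a pose.
- robot.movel(position, vel=0.15, attitude=None, guard=None): straight line of the TCP; attitude=None keeps the orientation; vel is the mean speed in m/s. With guard (N) it stops when the force on the tool has changed by that much, and returns True; else False.
- robot.move_j(angles): joint-space move.
- robot.set_gripper(opening, strength=None): finger opening in m; strength is the grip in N (None keeps the last); returns when the fingers have stopped.
- robot.sleep(seconds).
- robot.solve_ik(position, orientation): joint angles nearest the present ones, or None.
- robot.read_camera(name): name is "scene" or "side" or "wrist"; returns a dict with "image" (384x512x3 uint8, red, green, blue), "K" (3x3 intrinsics, pixels), "dist_coeffs" ([k1, k2, p1, p2, k3] as OpenCV has them; the pictures are not rectified), "world_to_cam" (4x4, takes a point from world to camera coordinates). Camera axes: x right, y up, looking along -z (the intrinsics and any distortion apply to the point x, -y, -z); pixel columns grow to the right and rows downward; lengths in m; the calibration is good to about 2 mm. A picture is of the moment at which its call begins. There is no depth.
A pose or a line that the arm cannot do raises robot.PlanningError and nothing moves.
- robot.sign_off(): hands the job in, once; it reports no verdict.
Readings, each from a call of its own:
- robot.get_time(): time.
- robot.get_joints(): joint angles.
- robot.get_dq(): joint speeds.
- robot.get_effort(): joint torques, N m.
- robot.get_eef_pos(): TCP position.
- robot.get_tool_rot(): TCP orientation.
- robot.get_contact_force(): force on the tool from outside, world axes, zero at the start.
- robot.get_moment(): the same for the moment, N m.
- robot.get_gripper_width(): finger opening in m.
Only numpy, scipy, OpenCV 4.12 (cv2) and the standard library are available. Lean on these libraries where they do the work, as an engineer would, in place of code of your own. Each camera call takes 0.05 s, during which the arm holds its last target. There are 200 camera calls.

## Task

Before the slide axis on the bench is lubricated its drive has to be locked off: take the red key from the blue service stand, push it fully into the key switch on top of the axis's drive box, turn it a quarter turn clockwise to the red mark as far as it goes, and leave it in there. Then take the small push-type grease gun out of the stand, press its coupler squarely onto the tilted grease nipple on the carriage until it snaps over the nipple's head, keep pressing so that the nozzle goes most of its way into the barrel against its spring, and hold it like that for two seconds while the dose goes in; the job ends with the gun still held on the nipple and still pressed in, so do not let go. Leave the oil bottle, hex keys, flux brush and brass weight beside the work where they are.

Things in the scene. Friction and masses are not known exactly. Their poses are not given: they have to be found in the camera images.
- slide_unit: motorised slide axis fixed on the bench, 300 mm long along its y, 96 mm wide; aluminium base with rails and screw, a grey drive box (96 x 82 mm, top at height 70 mm) at its -y end, a carriage (88 x 76 mm, plate top at height 61 mm, a small block to 73 mm) further along +y. Origin: centre of the underside; z up, -x its front, towards the robot
- slot_mouth (a point): centre of the slot in the top face of the round steel plug of the key switch (plug 30 mm across, it stands 11.5 mm out of the drive box); its frame turns with the plug: the slot is 11.5 mm long along y and 5.5 mm wide along x, 24 mm deep, with a 1.5 mm chamfer round its mouth, z up
- key_plug (a joint): angle of the key switch's plug: 0 = running (as found, slot along the axis's length), grows clockwise seen from above to 1.57 = drive off (red mark), where it stops; 0.05 Nm of friction, stays where it is left. The key has about 0.2 rad of play in the slot before the plug follows
- carriage: the carriage on the rails with the nipple on its front edge; its frame is parallel to the slide axis's and its origin lies at bench height between the rails, in the middle of the carriage
- nipple (a point): grease nipple on the carriage; this point lies at its foot, z outwards along its centre line, leaning 22.5 degrees from vertical to the front (-x) of the slide axis. Brass socket 17 mm across up to 8 mm, collar 15 mm up to 12 mm, steel neck 9 mm, round head 14 mm across centred 30 mm along z (top at 37 mm). The carriage was parked anywhere on its rails; its screw holds it there
- nipple_head (a point): centre of the nipple's round head, 30 mm along the nipple's z; its axes are the nipple's
- stand: blue sheet-metal service stand fixed on the bench, 66 mm along x, 229 mm along y over its feet, 176 mm along y and flat on top at height 75 mm; the gun stands in a 31 mm hole at y = +45 mm, the key in a slot at y = -45 mm. Origin: centre of the underside, z up
- key: switch key upright in the stand, 30 g. Origin: tip of the blade, z up. Steel blade 4 mm thick along x, 10 mm wide along y, 22 mm long, rounded tip; shoulder 15 x 8 mm (z 22 to 25 mm) that rests on the switch's face when the key is fully in (tip then 22 mm below the slot's mouth); red plastic bow to hold, 11 mm thick along x, 30 mm wide along y, z = 25 to 53 mm
- gun: push grease gun upright in the stand, 0.3 kg. Origin: coupler's mouth with the nozzle out; z along its centre line to the rear end (up in the stand). From the mouth: steel coupler 26 mm across (to 25 mm), tube 12 mm (to 50), cap nut 28 mm (to 60), collar 43 mm (60 to 66, rests on the stand), barrel 30 mm (66 to 122): grip it just above the collar, which takes the push. Any turn about z will do
- nozzle (a joint): how far coupler and nozzle have been pushed into the gun's barrel, 0 = out, 14 mm = all the way in; its spring takes 10.5 N to start moving and 15.5 N at the end. The coupler itself snaps over the nipple's head with 3 to 8 N, before the nozzle starts to move
- gun_mouth (a point): centre of the coupler's mouth (a bore 20 mm across with four sprung jaws that leave 10.6 mm between them, 4 mm inside the mouth), moves with the nozzle; z as the gun's
- coupler_seat (a point): point on the coupler's centre line 9.6 mm inside its mouth, where the centre of the nipple's head lies once the coupler has snapped on and the head rests on its seat; moves with the nozzle, z as the gun's
- oil_bottle: small amber oil bottle with black spout, 35 mm across, 115 mm tall; origin at the centre of its underside; to be left alone
- hex_keys: red folding hex key set, 26 x 85 x 18 mm, lying; origin at the centre of its underside; to be left alone
- brush: flux brush with white handle, 11 x 137 x 8 mm, lying; origin at the centre of the underside; to be left alone
- weight: turned brass hold-down weight, 40 mm across, 58 mm tall, standing; origin at the centre of its underside; to be left alone

How it is judged:
On the way, in this order (a step that is already met when the one before it is completed fails the run):
1. the key is fully in the key switch (tip more than 18 mm below the slot's mouth and within 3 mm of its centre) (z of key in the frame of slot_mouth below -0.018 m and horizontal distance between key and slot_mouth below 0.003 m), for 0.1 s.
2. with the key in it the switch is turned to off (more than 1.2 rad) (z of key in the frame of slot_mouth below -0.016 m and horizontal distance between key and slot_mouth below 0.004 m and value of joint key_plug above 1.2 rad), for 0.2 s.
3. the grease gun is lifted clear of the stand (its mouth more than 80 mm above the bench) (height (world z) of gun above 0.08 m), for 0.1 s.
4. the coupler sits on the nipple's head and the nozzle is held pressed in by more than 8 mm for over a second (distance between coupler_seat and nipple_head below 0.003 m and value of joint nozzle above 0.008 m), for 1.2 s.
At the end, for the whole second after the job is handed in: Key at least 16 mm deep in the switch, let go, switch off (over 1.2 rad); the robot holds the gun at rest and square (0.12 rad) on the nipple, its head within 3 mm of the coupler's seat, pressing with over 6 N, nozzle in by over 8 of 14 mm (all of step 2 and all of step 4 and contact force between the fingers and key below 0.1 N and angle between the z axis of gun and the z axis of nipple, either way round below 0.12 rad and contact force between gun and carriage above 6 N and contact force between gun and the fingers above 2 N and linear speed of gun below 0.02 m/s); the arm keeps its last pose, push and grip.
It fails at once if a bystander (oil bottle, hex keys, flux brush, weight) is moved by more than 30 mm (distance of any of oil_bottle, hex_keys, brush, weight from where it was at the start of the episode above 0.03 m).
It fails at once if the oil bottle is tipped over (angle between oil_bottle's own z axis and vertical above 0.5 rad).
It also fails if it takes over 59 s, if anything falls off the work surface, if the arm or the gripper's body presses on something with over 40 N, if the wrist force passes 120 N, or if a joint passes its speed limit or range.

## Working session

There is one attempt and no reset: what is moved stays moved. The work goes in short steps, each a Python script; the robot and the scene stay as the last script left them, time stands still between calls to the robot, and variables do not carry over. Pictures are saved under pics/ and viewed, about 8 in all and at most 12, crops included, and the job is handed in when it is done.

```bash
mkdir -p pics; cat > h.py <<'E'
from cell import robot
import numpy as np, cv2
from scipy.spatial.transform import Rotation as R
def snap(cam,fn=None,crop=None,scale=1):
    d=robot.read_camera(cam)
    if fn:
        im=d["image"][...,::-1]
        if crop: a,b,c,e=crop; im=im[b:e,a:c]
        cv2.imwrite("pics/"+fn,cv2.resize(np.ascontiguousarray(im),None,fx=scale,fy=scale,interpolation=cv2.INTER_CUBIC))
    d.pop("image") if False else None
    return d
def ray(d,uv):
    p=cv2.undistortPoints(np.array([[uv]],float),np.array(d["K"],float),np.array(d["dist_coeffs"],float))[0,0]
    T=np.array(d["world_to_cam"]); Rm=T[:3,:3]
    return -Rm.T@T[:3,3], Rm.T@np.array([p[0],-p[1],-1.])
def onz(d,uv,z):
    c,r=ray(d,uv); return c+r*(z-c[2])/r[2]
def proj(d,P):
    T=np.array(d["world_to_cam"]); P=np.atleast_2d(P)@T[:3,:3].T+T[:3,3]
    return cv2.projectPoints(P*[1,-1,-1],np.zeros(3),np.zeros(3),np.array(d["K"],float),np.array(d["dist_coeffs"],float))[0][:,0]
def tri(obs):
    A=np.zeros((3,3));b=np.zeros(3)
    for d,uv in obs:
        c,r=ray(d,uv); r=r/np.linalg.norm(r); M=np.eye(3)-np.outer(r,r); A+=M;b+=M@c
    return np.linalg.solve(A,b)
def quat(x,y,z):  # columns
    q=R.from_matrix(np.column_stack([x,y,z])).as_quat(); return q[[3,0,1,2]]
def down(yaw): # jaw (tool y) direction at angle yaw in the world
    y=np.array([np.cos(yaw),np.sin(yaw),0]); z=np.array([0,0,-1.]); return quat(np.cross(y,z),y,z)
E
python3 - <<'E'
from h import *
import pickle
D={}
for c in("scene","side","wrist"):
    D[c]=snap(c,c+"0.png",scale=1.5)
    T=D[c]["world_to_cam"];T=np.array(T);print(c,-T[:3,:3].T@T[:3,3],-T[2,:3],D[c]["K"][0])
pickle.dump(D,open("d0.pkl","wb"))
print(robot.get_time(),robot.get_tool_rot())
E
```

```text
scene [-0.74644271 -0.63957943  1.09800458] [ 0.72335832  0.37770846 -0.57800438] [498.08805464   0.         252.74119457]
side [0.19610262 0.74190862 0.78650037] [ 0.31099037 -0.67920059 -0.6648094 ] [363.13892009   0.         257.52824519]
wrist [0.10387698 0.5940223  0.38473029] [ 0.2408806  -0.07430792 -0.96770598] [286.09954222   0.         254.78987346]
0.15 [-1.67189150e-04  1.43384575e-01  9.89666799e-01 -6.80259208e-04]
```

View pics/scene0.png

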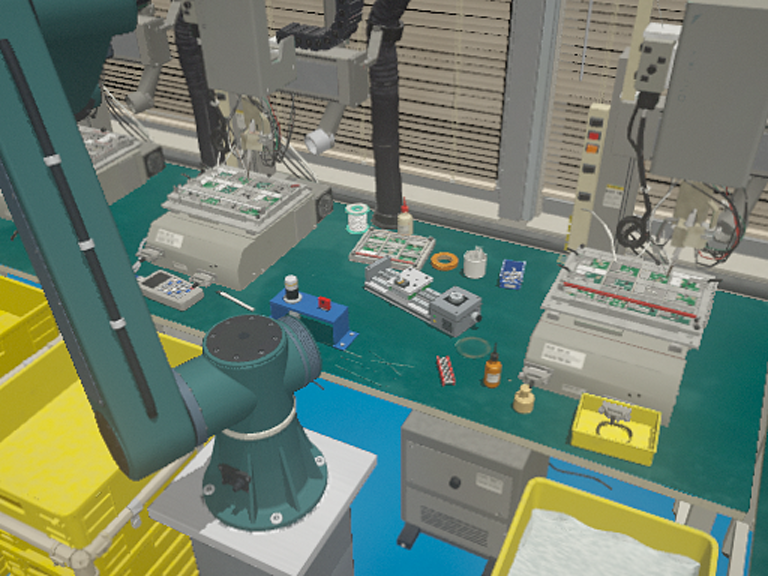

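View pics/side0.png

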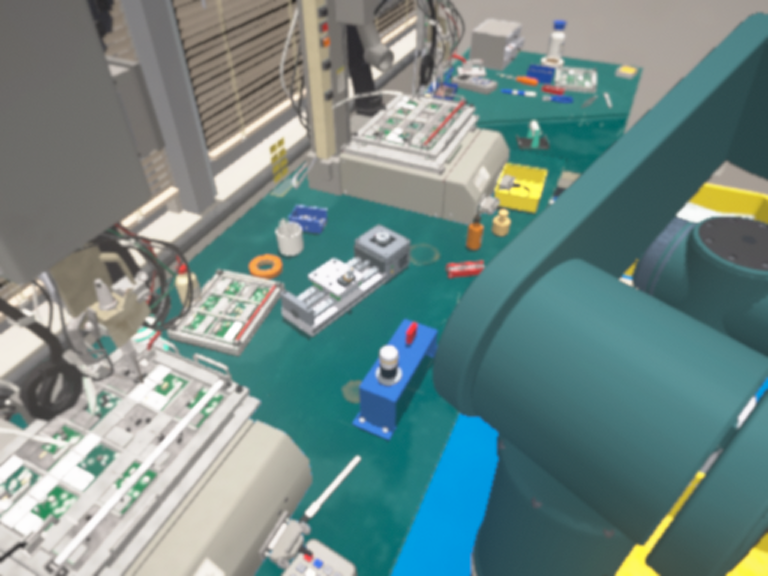

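The scene picture (shown at 1.5x) has the key bow at (325,303), the gun's rear end at (291,281), the key plug at (457,296) and the nipple near (402,290). The side picture has the key at (411,332), the gun at (388,352), the plug at (381,237) and the stand's top.

```bash
python3 - <<'E'
from h import *
import pickle
D=pickle.load(open("d0.pkl","rb"));s,d=D["scene"],D["side"]
for n,a,b in [("key",(325,303),(411,334)),("guntop",(291,280),(388,350)),("plug",(457,295),(381,237))]:
    a=np.array(a)/1.5;b=np.array(b)/1.5
    P=tri([(s,a),(d,b)]);print(n,P,proj(s,P)-a,proj(d,P)-b)
T=np.array(D["wrist"]["world_to_cam"]);c=-T[:3,:3].T@T[:3,3]
from scipy.spatial.transform import Rotation as R
q=np.array(robot.get_tool_rot());Rt=R.from_quat(q[[1,2,3,0]]).as_matrix()
print("cam in tool",Rt.T@(c-robot.get_eef_pos()),"axis",Rt.T@-T[2,:3], "Rt",Rt)
E
```

```text
key [0.43405541 0.11857152 0.08741529] [[-0.12025991  0.13957921]] [[-0.12394029 -0.20713997]]
guntop [0.43689415 0.2059268  0.12773328] [[ 0.6064849  -0.69690588]] [[0.68679973 1.14665266]]
plug [ 0.61163292 -0.13720168  0.0745906 ] [[-0.12830025  0.20469085]] [[-0.12148813 -0.22923632]]
cam in tool [ 0.06896299 -0.00063    -0.16271672] axis [-0.25219649 -0.00153978  0.96767482] Rt [[-9.58881671e-01  2.83805680e-01 -5.26000457e-04]
 [ 2.83806134e-01  9.58880802e-01 -1.29851522e-03]
 [ 1.35845747e-04 -1.39440460e-03 -9.99999019e-01]]
```

View pics/wrist0.png

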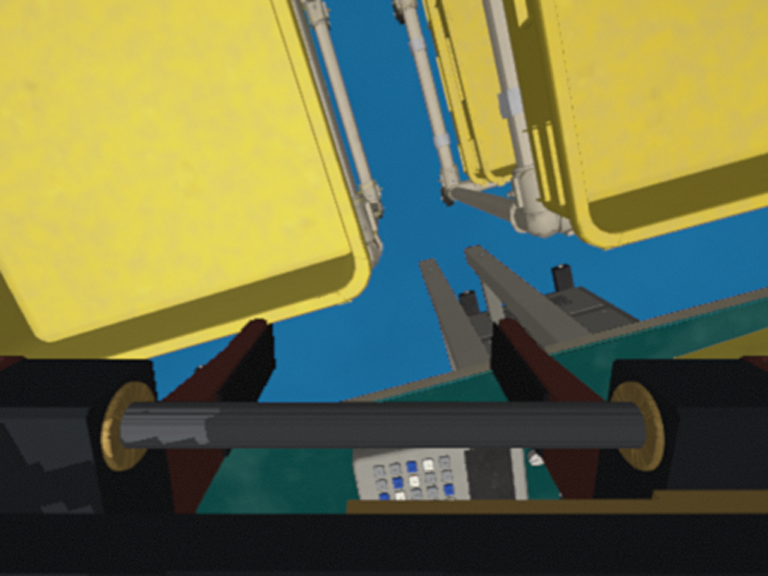

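The wrist view shows only the gripper's open fingers, with the bench edge below. The triangulated heights match the sizes given (bow about 0.09, plug top 0.08), so I'll go above the key. The camera will be on its +y side, so the gun shows too.

```bash
python3 - <<'E'
from h import *
import pickle
t=robot.get_time()
robot.move_pose([0.43,0.118,0.21],down(0.0))
print(robot.get_time()-t,robot.get_joints(),robot.get_eef_pos())
d=snap("wrist","w1.png",scale=1.5)
robot.move_pose([0.60,-0.137,0.24],down(0.0))
d2=snap("wrist","w2.png",scale=1.5)
pickle.dump((d,d2),open("d1.pkl","wb"));print(robot.get_time())
E
```

```text
1.9 [1.13856357e-01 1.48932808e-01 1.84236042e+00 2.91890380e-04
 1.15005655e+00 1.12632211e-01] [0.43010192 0.11863382 0.21006367]
3.325
```

View pics/w1.png

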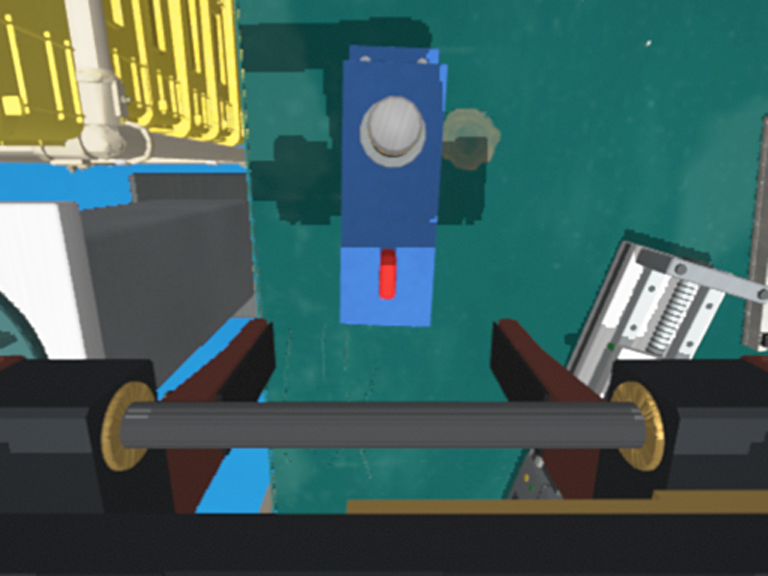

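View pics/w2.png

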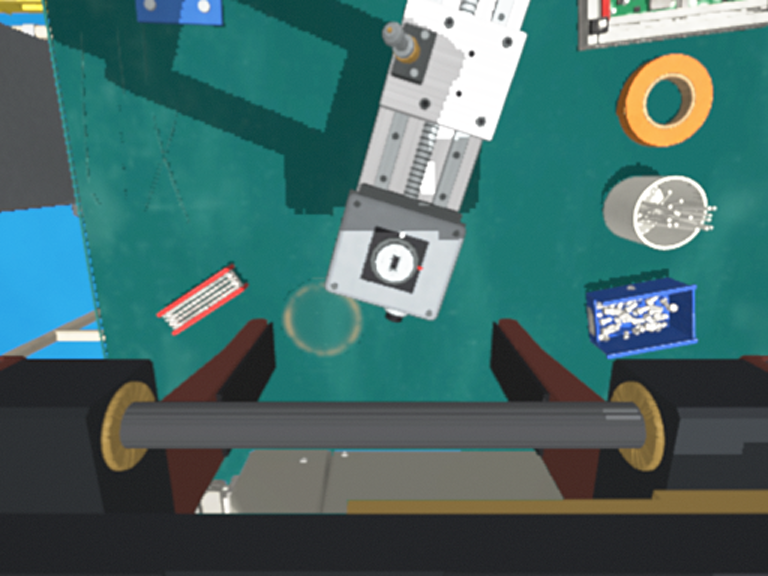

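w1: the bow is at (388,275) along image-vertical (= world y), the gun's end at (397,122), and the stand is almost square to the world. w2: the slot centre is at (396,262), the box's front corners are about (327,290) and (432,319), the nipple head is at (391,32), and the axis is yawed clockwise by about 0.26. I'll enlarge both.

```bash
python3 - <<'E'
import cv2,numpy as np
a=cv2.resize(cv2.imread("pics/w2.png"),(512,384),interpolation=cv2.INTER_AREA)
b=cv2.resize(cv2.imread("pics/w1.png"),(512,384),interpolation=cv2.INTER_AREA)
A=cv2.resize(a[0:150,240:360],None,fx=4,fy=4,interpolation=cv2.INTER_CUBIC)
A2=cv2.resize(a[120:220,210:315],None,fx=3,fy=3,interpolation=cv2.INTER_CUBIC)
B=cv2.resize(b[150:220,222:292],None,fx=4,fy=4,interpolation=cv2.INTER_CUBIC)
o=np.zeros((600,800,3),np.uint8);o[:,:480]=A;o[:300,485:800]=A2;o[310:590,485:765]=B
cv2.imwrite("pics/c1.png",o)
E
```

```text
(no output)
```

View pics/c1.png

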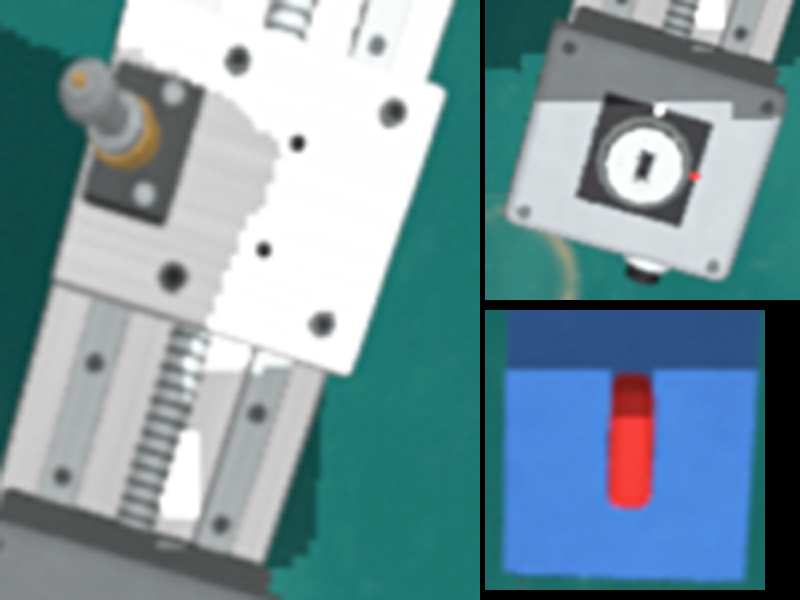

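Pixels read off c1, in original coordinates: plug centre (263.4,174.3), nipple head (262,22.5), carriage and box edges for the yaw, bow spanning (252.8..264, 165.5..199.5).

```bash
python3 - <<'E'
from h import *
import pickle
d,e=pickle.load(open("d1.pkl","rb"))
A=lambda u,v:(240+u/4-.4,v/4-.4)
A2=lambda u,v:(210+(u-485)/3-.3,120+v/3-.3)
B=lambda u,v:(222+(u-485)/4-.4,150+(v-310)/4-.4)
ang=lambda p,q:np.arctan2(*(q-p)[[1,0]])
def edge(f,p,q,z):
    p,q=onz(e,f(*p),z),onz(e,f(*q),z);return ang(p,q),np.linalg.norm(q-p)
print("plate x",edge(A,(52,282),(352,375),.061),"y",edge(A,(352,375),(443,90),.061))
print("box x",edge(A2,(512,212),(722,280),.07),"y",edge(A2,(512,212),(555,25),.07))
print("plug",onz(e,A2(645.5,163.5),.0815))
psi=edge(A,(352,375),(443,90),.061)[0]-np.pi/2
# nipple: foot socket z unknown -> fit foot position+height
for zf in (.061,.065,.073):
    n=np.array([-np.sin(np.pi/8)*np.cos(psi),-np.sin(np.pi/8)*np.sin(psi),np.cos(np.pi/8)])
    H=onz(e,A(88,90),zf+.030*n[2]);F=H-.03*n
    print(zf,"head",H,"foot",F,"sock c",[(proj(e,F+n*s)[0]+.4-[240,0])*4 for s in(.008,.012)])
# key
K=np.array([onz(d,B(x,y),.106) for x,y in((608,372),(653,372),(608,508),(653,508))]);print(K)
st=[onz(d,B(x,y),.075) for x,y in((505,369),(757,369),(503,575),(745,580))];print("stand",np.array(st))
s=lambda u,v:(u/1.5,v/1.5)
print("gun end",onz(d,s(396.5,123),.137),"collar",onz(d,s(393,133),.081))
E
```

```text
plate x (np.float64(-0.28148083023627496), np.float64(0.08868939885754064)) y (np.float64(1.306043538786605), np.float64(0.07547178618523655))
box x (np.float64(-0.3259847928704794), np.float64(0.08993938224870111)) y (np.float64(1.32280389137758), np.float64(0.07596065546817188))
plug [ 0.60812074 -0.13541395  0.0815    ]
0.061 head [0.60513077 0.01925415 0.08871639] foot [0.61621126 0.01625004 0.061     ] sock c [array([117.06099959, 122.90582865]), array([112.0696851 , 117.25369257])]
0.065 head [0.6050523  0.01814891 0.09271639] foot [0.61613279 0.0151448  0.065     ] sock c [array([117.4107443 , 123.30188473]), array([112.3629675 , 117.58579861])]
0.073 head [0.60489536 0.01593844 0.10071639] foot [0.61597585 0.01293433 0.073     ] sock c [array([118.13611121, 124.12330391]), array([112.97150918, 118.27489889])]
[[0.42721811 0.13890459 0.106     ]
 [0.4378487  0.13891386 0.106     ]
 [0.42717285 0.10533998 0.106     ]
 [0.43813754 0.10534989 0.106     ]]
stand [[0.39980412 0.13411736 0.075     ]
 [0.46620748 0.13417528 0.075     ]
 [0.39786037 0.07651206 0.075     ]
 [0.46475694 0.07510632 0.075     ]]
gun end [0.43689659 0.20993237 0.137     ] collar [0.43643441 0.209332   0.081     ]
```

Sizes check out (plate 88.7 x 75.5 mm, gun to key 89.6 mm). Now I'll grasp the key, carry it above the slot and look.

```bash
python3 - <<'E'
from h import *
import pickle
robot.set_gripper(0.05)
robot.move_pose([0.4326,0.1200,0.16],down(-0.042))
robot.movel([0.4326,0.1200,0.080])
robot.set_gripper(0.0,40)
print("w",robot.get_gripper_width(),robot.get_contact_force())
robot.movel([0.4326,0.1200,0.17])
psi=-.272
robot.move_pose([0.6081,-0.1354,0.16],down(psi))
robot.movel([0.6081,-0.1354,0.1225])
d=snap("wrist","w3.png",crop=(190,130,320,250),scale=5)
pickle.dump(d,open("d3.pkl","wb"));print(robot.get_time(),robot.get_eef_pos(),robot.get_gripper_width())
E
```

```text
w 0.010587321434478504 [-0.74924443 -0.56632007  2.87197545]
9.0417 [ 0.608224   -0.13454337  0.12316464] 0.010960403671484794
```

View pics/w3.png

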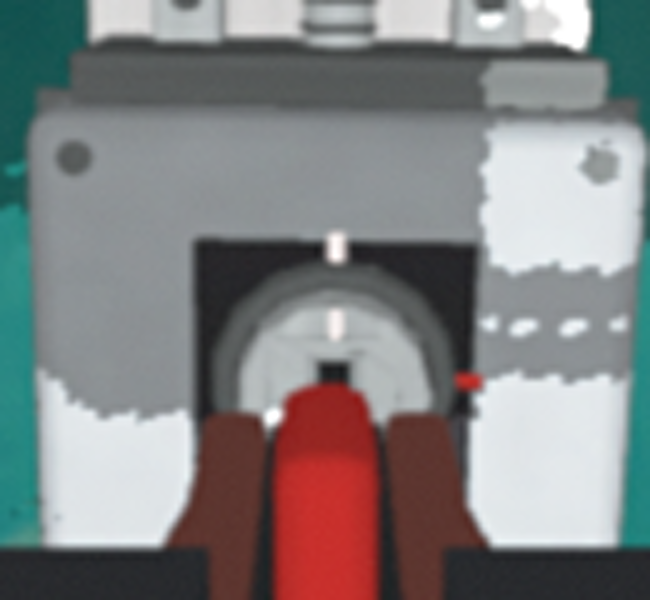

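The held bow is centred at column 327. The slot and plug are centred at about column 335, with the slot's far end at row 360, the disc's top at row 292, and the yaw aligned. I'll turn that into a relative offset.

```bash
python3 - <<'E'
from h import *
import pickle
d=pickle.load(open("d3.pkl","rb"))
f=lambda u,v:((u+.5)/5-.5+190,(v+.5)/5-.5+130)
g=lambda p:(p-[190,130]+.5)*5-.5
q=np.array(robot.get_tool_rot());Rt=R.from_quat(q[[1,2,3,0]]).as_matrix();t=np.array(robot.get_eef_pos())
psi=np.arctan2(Rt[1,1],Rt[0,1]);print("yaw",psi,"tilt",Rt[:,2])
X=np.array([np.cos(psi),np.sin(psi),0]);Y=np.array([-X[1],X[0],0])
o=lambda u,v,z:((onz(d,f(u,v),z)-t)@X*1e3,(onz(d,f(u,v),z)-t)@Y*1e3)
print("disc L,R,top",o(240,388,.0815),o(433,388,.0815),o(337,292,.0815))
print("slot end dark",o(333,360,.0815),o(333,360,.080), "mark",o(336,325,.0815))
# bow: tool z of bow: tip 27 below TCP; bow lower end z=TCP-.002 .. top TCP+.026
zt=t[2]
print("bow low end face edges",o(290,395,zt-.002),o(365,395,zt-.002),"mid",o(328,385,zt-.002))
print("bow upper L,R at edge face/top",o(275,455,zt+.026),o(380,455,zt+.026))
E
```

```text
yaw -0.2708214388390224 tilt [ 3.24607754e-04  5.33427228e-06 -9.99999947e-01]
disc L,R,top (np.float64(-14.220857888277346), np.float64(-0.230129565254687)) (np.float64(14.714531385356127), np.float64(-0.21345914746550204)) (np.float64(0.29453292880368864), np.float64(14.66258612436682))
slot end dark (np.float64(-0.2816094482964814), np.float64(4.174195659264199)) (np.float64(-0.2765046035342638), np.float64(3.7016553016005003)) mark (np.float64(0.15620072961539697), np.float64(9.605581095160314))
bow low end face edges (np.float64(-5.6098206084105335), np.float64(12.235468850777599)) (np.float64(3.457338358122795), np.float64(12.24080469425302)) mid (np.float64(-1.0160236941727425), np.float64(13.510142228451407))
bow upper L,R at edge face/top (np.float64(-6.381090607413754), np.float64(15.39834650313097)) (np.float64(4.2661976125480985), np.float64(15.405489426385342))
```

The measurements put the key relative to the slot at about -1.15 mm in x. In y the difference is between -0.2 and -1.9 mm, and the chamfer takes ±2.2 mm. I'll shift by (+1.15, -0.9) mm and push down under guard.

```bash
python3 - <<'E'
from h import *
t=np.array(robot.get_eef_pos());psi=-.2708
X=np.array([np.cos(psi),np.sin(psi),0]);Y=np.array([-X[1],X[0],0])
p=np.array([.6082,-.1345,0])+X*.00115-Y*.0009   # true pos at picture + shift
p[2]=.1225
# compensate steady-state offset between command and reading
robot.movel(p,vel=.05);robot.sleep(.2)
a=np.array(robot.get_eef_pos());print("err",a-p,robot.get_contact_force())
g=robot.movel([p[0],p[1],.085],vel=.04,guard=15)
robot.sleep(.1)
print(g,np.array(robot.get_eef_pos()),robot.get_contact_force(),robot.get_moment(),robot.get_gripper_width(),robot.get_time())
E
```

```text
err [ 0.00010679 -0.00012134  0.00027351] [-0.35078096 -0.58200002 -0.74870947]
True [ 0.60867287 -0.13554386  0.08661842] [-1.42041678  0.33702195  6.77811376] [-0.03667807  0.30588778  0.03487598] 0.01066026425620798 10.4417
```

Shoulder contact came at TCP z 0.0866, where I expected it, so the key is fully in. Now I'll turn it clockwise in steps and watch the moment.

```bash
python3 - <<'E'
from h import *
p=np.array(robot.get_eef_pos());psi=-.2708
for a in (.4,.8,1.2,1.45,1.55,1.62,1.68,1.74,1.80):
    robot.move_pose([p[0],p[1],.0866],down(psi-a))
    m=robot.get_moment();print(a,np.round(m,3),np.round(robot.get_contact_force(),1),np.round(robot.get_eef_pos(),4))
    if abs(m[2])>1.0 and a>1.5: break
q=np.array(robot.get_tool_rot());Rt=R.from_quat(q[[1,2,3,0]]).as_matrix();print(np.arctan2(Rt[1,1],Rt[0,1])-psi,robot.get_gripper_width(),robot.get_time())
d=snap("wrist","w4.png",crop=(150,100,360,260),scale=3.5)
E
```

```text
0.4 [0.054 0.534 0.005] [-2.5  1.4  4. ] [ 0.6083 -0.1354  0.0867]
0.8 [0.164 0.763 0.025] [-2.7  1.2  5.4] [ 0.6084 -0.1354  0.0867]
1.2 [ 0.231  0.735 -0.002] [-2.9  1.7  4.8] [ 0.6085 -0.1355  0.0866]
1.45 [0.168 0.716 0.01 ] [-3.4  1.6  4.5] [ 0.6085 -0.1355  0.0867]
1.55 [ 0.229  0.752 -0.051] [-3.   1.1  4.7] [ 0.6085 -0.1355  0.0866]
1.62 [0.183 0.775 0.048] [-3.7  1.7  5.3] [ 0.6085 -0.1355  0.0867]
1.68 [0.202 0.741 0.019] [-3.1  1.5  4.9] [ 0.6085 -0.1355  0.0866]
1.74 [0.196 0.73  0.023] [-3.7  1.1  4.7] [ 0.6085 -0.1356  0.0867]
1.8 [0.165 0.803 0.028] [-3.3 -0.3  4.9] [ 0.6085 -0.1356  0.0866]
-1.7938410295092306 0.010817572204152229 13.4417
```

View pics/w4.png

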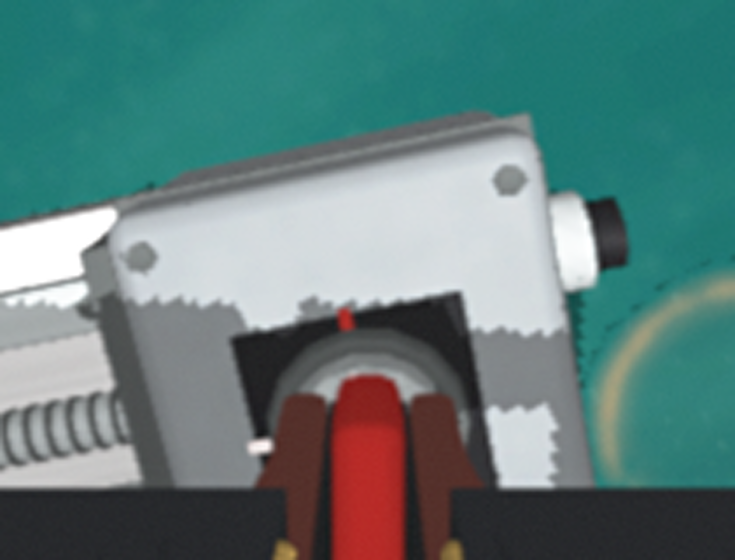

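The key has followed the tool, with the red mark ahead of the bow at (345,320) and the bow pointing almost at it. I'll turn a little further to the stop, let go, then photograph the key and the nipple from two hover poses.

```bash
python3 - <<'E'
from h import *
import pickle
p=np.array(robot.get_eef_pos());psi=-.2708
for a in (1.86,1.92):
    robot.move_pose([.6084,-.1355,.0866],down(psi-a)); print(robot.get_moment())
robot.set_gripper(0.03);
robot.movel([.6084,-.1355,.16],vel=.15)
V=[]
k=snap("wrist");V.append(k)
robot.move_pose([.61,-.03,.19],down(psi));V.append(snap("wrist"))
robot.move_pose([.56,.02,.19],down(psi-np.pi/2));V.append(snap("wrist"))
pickle.dump(V,open("d5.pkl","wb"))
o=np.zeros((600,800,3),np.uint8)
H0=np.array([.605,.018,.091])
kk=proj(k,[.6084,-.1355,.1])[0]
def put(d,c,w,h,s,x,y):
    u0,v0=int(np.clip(c[0]-w/2,0,512-w)),int(np.clip(c[1]-h/2,0,384-h))
    im=cv2.resize(np.ascontiguousarray(d["image"][v0:v0+h,u0:u0+w,::-1]),None,fx=s,fy=s,interpolation=cv2.INTER_CUBIC);o[y:y+h*s,x:x+w*s]=im;print(u0,v0,s,x,y)
put(k,kk,130,100,3,0,0)
put(V[1],proj(V[1],H0)[0],100,100,4,400,0)
put(V[2],proj(V[2],H0)[0],98,98,4,0,305) if False else put(V[2],proj(V[2],H0)[0],130,98,3,0,305)
cv2.imwrite("pics/c2.png",o);print(robot.get_time(),robot.get_joints())
E
```

```text
[0.22171829 0.60317138 0.15508102]
[0.24572832 0.7281656  0.17980027]
188 149 3 0 0
185 88 4 400 0
177 92 3 0 305
18.3 [-8.78156670e-02  3.34564501e-01  1.63667823e+00 -3.52430940e-05
  1.17018584e+00  1.75331292e+00]
```

View pics/c2.png

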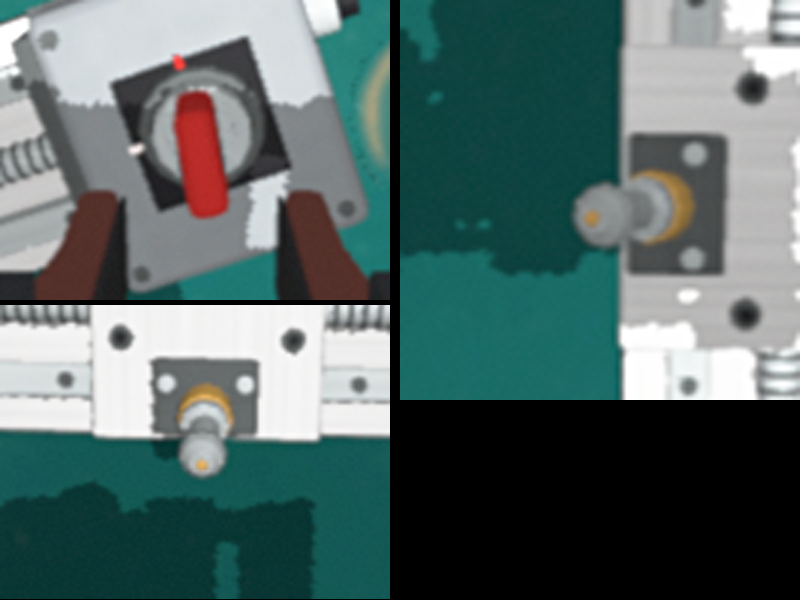

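The key sits in the plug, turned to the mark and let go (the moment rose to 0.18 Nm at the stop). The nipple head's centre is at mosaic (603.5,215.5) in view 1 and (203,454) in view 2.

```bash
python3 - <<'E'
from h import *
import pickle
k,a,b=pickle.load(open("d5.pkl","rb"))
_,e=pickle.load(open("d1.pkl","rb"))
D=pickle.load(open("d0.pkl","rb"))
fa=lambda u,v:(185+(u-400+.5)/4-.5,88+(v+.5)/4-.5)
fb=lambda u,v:(177+(u+.5)/3-.5,92+(v-305+.5)/3-.5)
obs=[(a,fa(603.5,215.5)),(b,fb(203,454)),(e,(262-.4,22.5-.4))]
H=tri(obs);print(H,[proj(d,H)[0]-uv for d,uv in obs]);H2=tri(obs[:2]);print(H2)
for z in(.089,.0935,.1007):print(z,[onz(d,uv,z)[:2] for d,uv in obs])
# block/plate yaw from view 1: left edge of carriage x=620 (rows 45..320) and block top z=.073: right edge
L=[onz(a,fa(*p),.061) for p in((621,45),(618,320))];d=L[1]-L[0];print("yaw",np.arctan2(d[1],d[0])+np.pi/2)
L=[onz(b,fb(*p),.061) for p in((92,435),(320,440))];d=L[1]-L[0];print("yaw",np.arctan2(d[1],d[0])-np.pi/2,np.linalg.norm(d))
L=[onz(a,fa(*p),.073) for p in((726,137),(722,275))];d=L[1]-L[0];print("blk yaw",np.arctan2(d[1],d[0])+np.pi/2,np.linalg.norm(d))
# foot: view along nipple; socket top at s
psi=-.2708;n=np.array([-np.sin(np.pi/8)*np.cos(psi),-np.sin(np.pi/8)*np.sin(psi),np.cos(np.pi/8)])
for s in(-.03,-.022,-.018):
  P=H2+n*s;u,v=proj(a,P)[0];w=proj(b,P)[0];print(s,(u-185+.5)*4+399.5,(v-88+.5)*4-.5,(w-[177,92]+.5)*3-.5+[0,305])
E
```

```text
[0.60490779 0.01630497 0.09906812] [array([0.18392864, 0.13492068]), array([-0.22929801,  0.18896678]), array([-0.02146496,  0.10362087])]
[0.60465402 0.01624089 0.09624882]
0.089 [array([0.60386494, 0.01570188]), array([0.60418281, 0.01666068]), array([0.6051252 , 0.01917578])]
0.0935 [array([0.60427648, 0.01604122]), array([0.60455358, 0.01639445]), array([0.60503692, 0.01793239])]
0.1007 [array([0.60493494, 0.01658416]), array([0.60514682, 0.01596849]), array([0.60489568, 0.01594297])]
yaw -0.29672288017996884
yaw -3.433867854650375 0.07652852060633224
blk yaw -0.29185145887169384 0.03302840746834096
-0.03 658.2462027289955 204.26341632162575 [205.68115566 410.50652171]
-0.022 644.8324920342856 207.01458752790188 [205.03421228 421.46123179]
-0.018 637.8595278532632 208.44482385351375 [204.6992322  427.13372978]
```

Three views agree on the head at about (0.605, 0.016, 0.0995), so the foot is on the 73 mm block, with yaw about -0.285. Next I'll take the gun, lift it and go to a pre-pose along the nipple's line.

```bash
cat >> h.py <<'E'
psi=-.285;X=np.array([np.cos(psi),np.sin(psi),0]);Y=np.array([-X[1],X[0],0]);Z=np.array([0,0,1.])
s,c=np.sin(np.pi/8),np.cos(np.pi/8);n=-s*X+c*Z
QN=quat(Y,c*X+s*Z,-n);YT=c*X+s*Z
H=np.array([.6054,.0158,.0997])
E
python3 - <<'E'
from h import *
import pickle
G=np.array([.4369,.2095,0])
robot.move_pose([.50,.10,.24],down(0))
robot.set_gripper(.07)
robot.move_pose(G+[0,0,.19],down(0))
robot.movel(G+[0,0,.12])
g=robot.movel(G+[0,0,.083],vel=.06,guard=10)
print("down",g,robot.get_eef_pos())
robot.set_gripper(0,60);print("w",robot.get_gripper_width(),robot.get_eef_pos(),robot.get_contact_force())
robot.movel(G+[0,0,.26],vel=.15);print("lift",robot.get_gripper_width(),robot.get_contact_force())
P=H+n*.0825
print(robot.solve_ik(P,QN))
robot.move_pose(H+n*.15,QN);robot.movel(P,vel=.08);robot.sleep(.2)
t=np.array(robot.get_eef_pos());print("err",t-P,robot.get_time(),robot.get_joints())
d=snap("wrist");e=snap("side");f=snap("scene");pickle.dump((d,e,f,t),open("d6.pkl","wb"))
o=np.zeros((600,800,3),np.uint8)
def put(d,c,w,h,s,x,y):
    u0,v0=int(np.clip(c[0]-w/2,0,512-w)),int(np.clip(c[1]-h/2,0,384-h))
    o[y:y+h*s,x:x+w*s]=cv2.resize(np.ascontiguousarray(d["image"][v0:v0+h,u0:u0+w,::-1]),None,fx=s,fy=s,interpolation=cv2.INTER_CUBIC);print(u0,v0,s,x,y)
put(d,proj(d,H)[0],130,150,4,0,0)
put(e,proj(e,H+n*.02)[0],46,48,6,522,0)
put(f,proj(f,H+n*.02)[0],46,48,6,522,300)
cv2.imwrite("pics/c3.png",o)
E
```

```text
down False [0.43690436 0.20952717 0.08289924]
w 0.029295713986178355 [0.43687417 0.2094981  0.0830694 ] [-0.70629593 -0.4991056   1.62417971]
lift 0.02912571120692406 [-0.05267261  0.19390308 -2.93205541]
[-0.00734351  0.22470277  1.93452218 -0.18381192  0.61124628  0.40856611]
err [2.28446357e-04 5.96379481e-05 6.34321967e-04] 26.6417 [-0.00723722  0.22378652  1.93423028 -0.18377268  0.61139106  0.40856871]
189 116 4 0 0
212 151 6 522 0
240 154 6 522 300
```

View pics/c3.png

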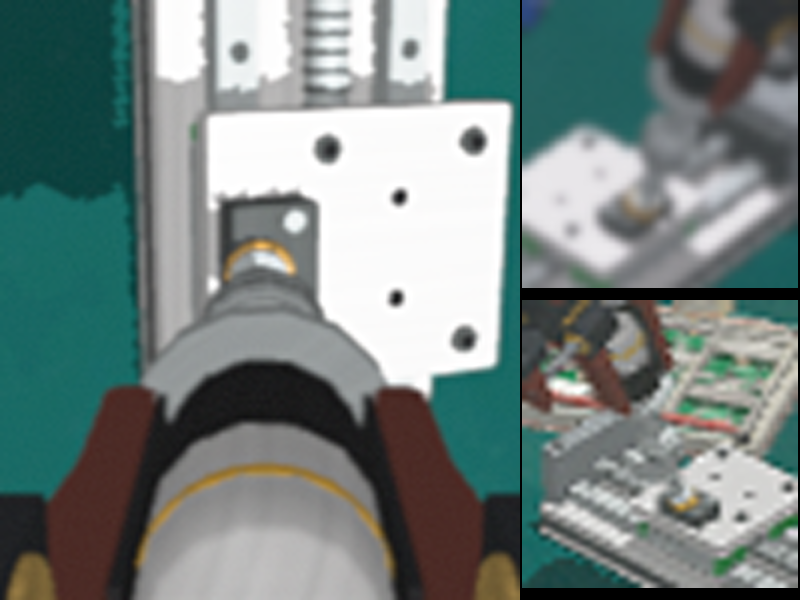

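The gun's axis (column 264) and the nipple socket (column 262) line up sideways. Along the camera's direction I'll compare the collar, coupler and socket rows with the model.

```bash
python3 - <<'E'
from h import *
import pickle
d,e,f,t=pickle.load(open("d6.pkl","rb"))
q=np.array(robot.get_tool_rot());Rt=R.from_quat(q[[1,2,3,0]]).as_matrix();print((Rt@[0,0,1.])@-n)
m=lambda d,P,o,s,x,y:np.round((proj(d,P)-o+.5)*s-.5+[x,y],1)
W=lambda P:m(d,P,np.array([189,116]),4,0,0)
S=lambda P:m(e,P,np.array([212,151]),6,522,0);C=lambda P:m(f,P,np.array([240,154]),6,522,300)
def circ(P,r,k=72):
    a=np.linspace(0,2*np.pi,k);return P+r*(np.outer(np.cos(a),Rt[:,0])+np.outer(np.sin(a),Rt[:,1]))
for z in(0,.025,.060,.066):
  for r in((.013,) if z<.06 else (.0215,)):
    w=W(circ(t+n*(z-.068),r));print("gun z",z,"top",w[:,1].min(),"cols",w[:,0].min(),w[:,0].max(),"S",S(t+n*(z-.068)),"C",C(t+n*(z-.068)))
F=H-.03*n
for z,r in((.008,.0085),(.012,.0075)):
    w=W(circ(F+n*z,r));print("nip z",z,"top",w[:,1].min(),"cols",w[:,0].min(),w[:,0].max())
print("head S",S(H),C(H),"sock",S(F+n*.008),C(F+n*.008))
for P in(F,t):print(W(P),W(P+.001*Y),W(P+.001*YT))
E
python3 - <<'E'
import cv2
a=cv2.imread("pics/c3.png")
import numpy as np
o=np.hstack([cv2.resize(a[190:330,120:400],None,fx=1.4,fy=1.4,interpolation=cv2.INTER_CUBIC),np.zeros((196,8,3),np.uint8),cv2.resize(a[0:196*100//140,522:798],None,fx=1.4,fy=1.4,interpolation=cv2.INTER_CUBIC)])
E
```

```text
0.9999998279823713
gun z 0 top 262.6 cols 202.5 326.1 S [[662.7 154.9]] C [[667.2 451.8]]
gun z 0.025 top 293.8 cols 195.7 333.1 S [[675.1 125.7]] C [[656.3 425.8]]
gun z 0.06 top 299.1 cols 129.8 399.3 S [[693.3  82.9]] C [[640.5 388.5]]
gun z 0.066 top 309.7 cols 125.4 403.7 S [[696.5  75.4]] C [[637.7 382. ]]
nip z 0.008 top 245.5 cols 227.3 297.7
nip z 0.012 top 253.3 cols 231.0 293.9
head S [[656.2 172.3]] [[673.4 467.7]] sock [[645.9 196.5]] [[682.8 489.8]]
[[262.5 271.9]] [[262.5 268. ]] [[266.5 271.9]]
[[264.6 448.7]] [[264.6 442.6]] [[271.1 448.7]]
```

```bash
python3 - <<'E'
import cv2
a=cv2.imread("pics/c3.png")
o=cv2.resize(a[180:330,120:400],None,fx=2.8,fy=2.8,interpolation=cv2.INTER_CUBIC)
for r in range(190,330,10):
    y=int((r-180)*2.8); cv2.line(o,(0,y),(14 if r%50 else 40,y),(0,0,255),1)
    cv2.putText(o,str(r),(16,y+4),0,.35,(0,255,255),1)
cv2.imwrite("pics/c4.png",o)
E
```

```text
(no output)
```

View pics/c4.png

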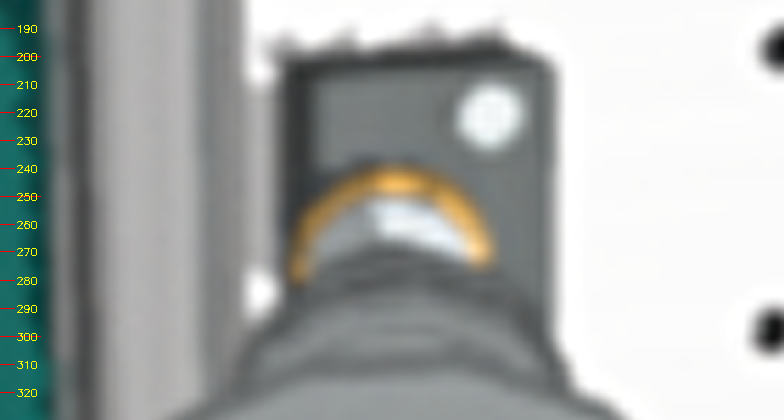

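The nipple's socket and collar rows match the model to about 0.3 mm (240 seen, 239 expected). The coupler's rim is at row 268 against 262.6 expected, so the gun sits about 1.3 mm towards -Y in the hand. I'll correct that and press on along the axis.

```bash
python3 - <<'E'
from h import *
H1=H+.0013*Y
def st(l):
    t=np.array(robot.get_eef_pos());F=np.array(robot.get_contact_force())
    r=t-H1;print(l,"axial",round(r@n*1e3,2),"lat XY",np.round([r@YT*1e3,r@Y*1e3],2),"F ax",round(F@n,1),"lat",np.round([F@YT,F@Y],1),"w",round(robot.get_gripper_width(),4),"t",round(robot.get_time(),2))
robot.movel(H1+n*.0825,vel=.05);st("pre")
for a in(.070,.066,.062,.059,.0565,.054,.0505,.0475):
    g=robot.movel(H1+n*a,vel=.03,guard=30);st(a)
    if g: print("guard");break
E
```

```text
pre axial 82.53 lat XY [0.02 0.11] F ax -2.4 lat [-1.6 -0.3] w 0.0293 t 27.04
0.07 axial 69.74 lat XY [-0.21 -0.06] F ax -3.5 lat [-0.9 -0. ] w 0.0296 t 27.61
0.066 axial 65.81 lat XY [-0.35 -0.28] F ax -3.4 lat [-2.4 -1.3] w 0.0293 t 27.89
0.062 axial 61.54 lat XY [-0.08 -0.06] F ax -8.9 lat [-0.2  0. ] w 0.0294 t 28.18
0.059 axial 58.37 lat XY [-0.5  -0.21] F ax -12.1 lat [ 0.2 -1. ] w 0.0291 t 28.43
0.0565 axial 56.54 lat XY [-0.23 -0.02] F ax -4.9 lat [-2.1 -1.4] w 0.0296 t 28.68
0.054 axial 54.7 lat XY [-0.14  0.01] F ax 10.4 lat [-4.  -1.9] w 0.0296 t 28.93
0.0505 axial 51.35 lat XY [-0.12  0.  ] F ax 10.7 lat [-4.6 -2.4] w 0.0291 t 29.19
0.0475 axial 48.43 lat XY [-0.12 -0.  ] F ax 11.5 lat [-4.3 -2.8] w 0.0297 t 29.44
```

It snapped on (the force changed sign between 59 and 56.5 mm) and the spring was taken up from about 56 mm, so the nozzle is in roughly 7-8 mm. A bit deeper.

```bash
python3 - <<'E'
from h import *
import pickle
H1=H+.0013*Y
def st(l):
    t=np.array(robot.get_eef_pos());F=np.array(robot.get_contact_force())
    r=t-H1;print(l,"axial",round(r@n*1e3,2),"lat",np.round([r@YT*1e3,r@Y*1e3],2),"F ax",round(F@n,1),"lat",np.round([F@YT,F@Y],1),"w",round(robot.get_gripper_width(),4),"t",round(robot.get_time(),2))
for a in(.0455,.0440,.0430):
    g=robot.movel(H1+n*a,vel=.02,guard=12);robot.sleep(.3);st(a)
    if g: print("guard");break
robot.sleep(1);st("hold")
d=snap("wrist");e=snap("side")
o=np.zeros((600,800,3),np.uint8)
o[:,:480]=cv2.resize(np.ascontiguousarray(d["image"][116:266,189:309,::-1]),(480,600),interpolation=cv2.INTER_CUBIC)
u,v=proj(e,H+n*.02)[0].astype(int)
o[:318,482:800]=cv2.resize(np.ascontiguousarray(e["image"][v-26:v+27,u-26:u+27,::-1]),(318,318),interpolation=cv2.INTER_CUBIC)
cv2.imwrite("pics/c5.png",o)
E
```

```text
0.0455 axial 46.61 lat [-0.14 -0.  ] F ax 12.9 lat [-4.1 -1.5] w 0.0297 t 29.99
0.044 axial 45.15 lat [-0.12  0.03] F ax 13.7 lat [-5.  -2.5] w 0.0294 t 30.54
0.043 axial 44.17 lat [-0.12  0.01] F ax 13.0 lat [-4.8 -2.3] w 0.0296 t 31.09
hold axial 44.16 lat [-0.14  0.01] F ax 12.8 lat [-3.7 -2.7] w 0.0295 t 32.09
```

View pics/c5.png

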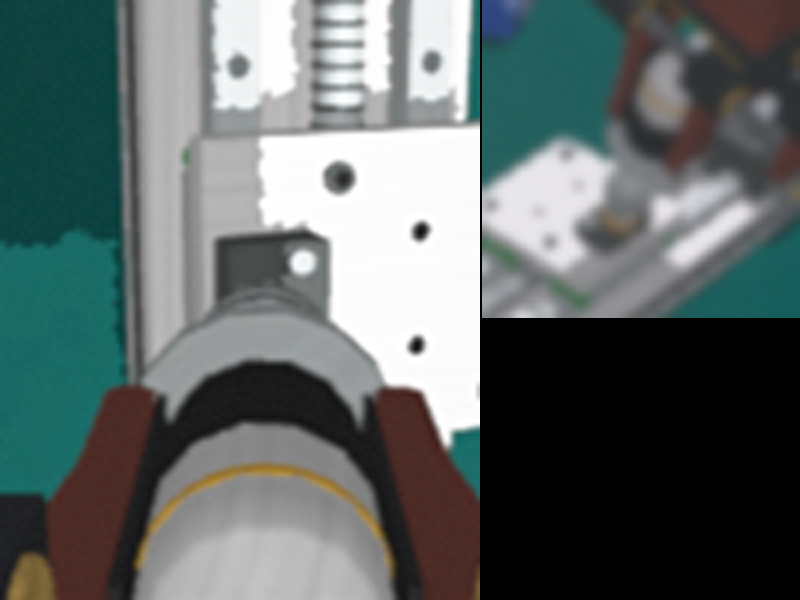

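The gun is square on the nipple with the coupler covering its head. The collar is at the same place in the hand as before (row 305), so the grip did not slip. The push is about 15.5 N net, steady and not bottomed, with over 10 mm of travel under spring load. I'll hold a bit more and hand in.

```bash
python3 - <<'E'
from h import *
robot.sleep(1.5)
print(robot.get_contact_force(),robot.get_eef_pos(),np.abs(robot.get_dq()).max(),robot.get_time())
robot.sign_off()
E
```

```text
[-9.03926395  1.8228285  10.32124512] [0.58942303 0.02186853 0.14044312] 0.0015237972593996386 33.6917
the job is handed in; nothing more can be done
```

The job is handed in at 33.7 s of the 59 s allowed. The key is in the switch and the gun is still held pressed onto the nipple.

- **Key:** I pushed it in until its shoulder met the switch face, with the TCP at 86.6 mm against 86.5 mm expected. I then turned the tool 1.92 rad clockwise, which covers the 0.2 rad of play. The turning moment rose to about 0.18 Nm at the end, as it should at the stop. A picture after letting go showed the key seated, with its bow near the red mark.
- **Grease gun:** I lifted it from the stand and pressed it along the nipple's line. The force changed sign as the coupler snapped over the head, and the spring then took up the push. It had over 10 mm of travel under spring load. I held it for over 2.5 s at about 15.5 N before handing in, with the arm at rest and the push steady. The last picture showed no slip in the grip and the coupler over the nipple.

**Not confirmed directly:**
- The nozzle depth is worked out from TCP travel and force, about 11–12 mm. The spring started about 2 mm lower along the nipple's line than my camera estimate of the head predicted.
- The switch angle is inferred from the tool's turn and the rise in moment.
- I did not photograph the oil bottle, hex keys, brush and weight again at the end. No move was planned near them.

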